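# Clamp the wax block in the sliding-jaw vice

### The job

Clamp the orange-brown wax block in the small vice for carving: free the blue carriage with its black wing knob and push it along so that the block slides under the fence's lip, sits square and fully home against the fence, and the sprung orange jaw face is clearly pressed back by the block but not bottomed out. Keep that pressure on while you tighten the knob firmly, without wrenching it, so that the carriage stays locked when you let go. Leave the other things on the bench where they are.

Things in the scene. Friction and masses are not known exactly. Their poses are not given: they have to be found in the camera images.
- vice: Fixed vice: aluminium base 90 x 272 x 12 mm on the bench. Origin: underside of the base, on its centre line. Its y axis is the slide direction: the dark steel fence stands at the -y end, the carriage slides toward -y to clamp; x is across, z up. Bed top 12 mm above the bench.
- fence_face (a point): Middle of the fence's face (vice y = -110 mm), 19 mm above the bench; axes as the vice. The fence is 60 mm wide; a lip overhangs the bed by 8 mm there, 16.5 mm above the bed; its top is 34.5 mm above the bench.
- carriage (a joint): Slide of the blue carriage (64 x 50 mm, top 45.5 mm above the bench), m. 0 = farthest from the fence, grows toward the fence (vice -y), end 0.088. The unpressed jaw face is (0.125 - value) m from the fence face: it just touches a block that is square and home at about 0.075. Freed, it slides with 2.5 N of friction.
- jaw_face (a joint): How far the sprung orange jaw face on the carriage's front is pressed back, m: 0 = out, 0.008 = bottomed. Spring: 2 N at first plus 1.5 N per mm. If the carriage is let go unlocked the spring pushes it back until 2.5 N or less is left. Right is between 1.5 and 7 mm (4 to 12.5 N); aim at the middle.
- jaw_front (a point): Middle of the orange jaw face (40 mm wide, 18 mm high), 22 mm above the bench; axes as the vice.
- clamp_knob (a joint): Angle of the clamp knob, rad; grows clockwise from above = tightening; range 0 to 3.4, starts tight at 2.35 to 2.6. Free, it turns with 0.4 Nm of friction. At the fence end the angle where the shoe bites is unknown (1.7 to 2.3, wear) and must be felt: from there 110 N/rad of clamping builds up, adding 0.33 Nm per rad that wants to unscrew it. Right: 65 N, 0.2 Nm. It stays where left.
- knob_grip (a point): Grip point of the black wing knob, on its turning axis, 76 mm above the bench. The wing is 44 mm long along this point's x, 11 mm thick along its y, from 53 to 85 mm above the bench, on a steel hub 27 mm across; 50 mm behind the unpressed jaw face, riding with the carriage, not rising as it turns. Hold its flat sides to turn it and to push the carriage.
- clamp_shoe: The hidden clamp shoe inside the carriage under the knob; moves down 3 mm per radian of knob and presses on the brass strip on the bed (friction 0.6 holds the carriage). Locked firmly is a press of 40 to 100 N; more is wrenching. Origin: its underside. Not to be handled.
- wax_block: Orange-brown carving wax block, 32 (x) x 50 (y) x 14 mm, 30 g, loose on the vice bed between fence and jaw, skew by up to 0.2 rad and 12 to 22 mm off the fence; its long y axis is to lie along the vice's y (its ends are uneven by 0.05 rad). Origin: centre of its underside.
- tweezers: Bystander: steel tweezers 16 x 141 x 7 mm; origin: centre of underside.
- glue_tube: Bystander: white glue tube with red cap, 28 x 92 x 12 mm; origin: centre of underside.
- loupe: Bystander: folding loupe 27 x 58 x 14 mm; origin: centre of underside.
- marker_black: Bystander: marker pen 13 x 136 x 13 mm; origin: centre of underside.
- screw_pot: Bystander: small white pot with black lid, 45 mm across, 35 mm high; origin: centre of underside.
Things that resemble listed ones, but are neither listed nor needed, are in the scene too. Of the things that look like the wax_block, the largest one is meant.

How it is judged (in metres and radians):
On the way, in this order (a step that is already met when the one before it is completed fails the run):
1. the knob is turned back until the clamp no longer bites (contact force between clamp_shoe and anything else below 1 N), for 0.2 s.
2. the carriage presses the block home against the fence, jaw face pressed back at least 1.5 mm (value of joint jaw_face above 0.0015 m and y of wax_block in the frame of fence_face below 0.0275 m), for 0.2 s.
At the end, for the whole second after the job is handed in: The clamp shoe presses with more than 40 N, the block lies flat, square within 0.1 rad, home against the fence within 2.5 mm and at rest, and holds the jaw face pressed back between 1.5 and 7 mm of its 8 mm; the robot has let go (all of step 2 and contact force between clamp_shoe and anything else above 40 N and value of joint jaw_face below 0.007 m and angle between the y axis of wax_block and the y axis of vice, either way round below 0.1 rad and angle between wax_block's own z axis and vertical below 0.05 rad and linear speed of wax_block below 0.01 m/s); the robot touches nothing.
It fails at once if the clamp is wrenched: the shoe presses with more than 100 N (contact force between clamp_shoe and anything else above 100 N).
It fails at once if the jaw spring is bottomed out on the block (pressed back more than 7.7 mm) (value of joint jaw_face above 0.0077 m).
It fails at once if one of the tweezers, glue tube, loupe, marker or screw pot is moved more than 15 mm (distance of any of tweezers, glue_tube, loupe, marker_black, screw_pot from where it was at the start of the episode above 0.015 m).
It also fails if it takes over 51 s, if anything falls off the work surface, if the arm or the gripper's body presses on something with over 40 N, if the wrist force passes 120 N, or if a joint passes its speed limit or range.

### The arm

A 6-joint arm with a two-finger parallel gripper is mounted at the origin on a cart in front of the work surface, level with it; the furniture and walls round the work are solid. World frame = base frame: x ahead of the robot, y to its left, z up, the work surface at z = 0. Lengths are in mm, angles in degrees, forces in N, time in s.
With the tool pointing down it reaches from about 350 to 975 mm from the base axis. Payload 17.4 kg.
Tool frame: the origin (TCP) lies at the very end of the fingers, on their centre line; the grasp point (between the pads) lies 19 mm behind it; z points along the fingers, y is the line along which they close (so a half turn about z gives the same grasp; the last joint's range is limited). The gripper opens to 85 mm and grips with 20 to 120 N. Pads are 22 mm wide; open, the fingers measure 114 mm over their backs; the gripper's body (76 mm by 85 mm) begins 54 mm behind the grasp point. The pads swing forward as they close: fully open they stand 13 mm farther back than shut.
Start: joints at [69.511, 6.646, 82.598, -0, 90.757, -2.166], TCP at [212.212, 640.78, 231.303] pointing down, gripper open.
Joint ranges: [-162.19, 162.19], [-47.58, 125.68], [4.15, 143.07], [-65.23, 245.23], [0.69, 171.88], [-170.13, 170.13]. Speed limits (degrees/s): [108.29, 108.29, 127.2, 180, 180, 180].

### API

Orientations are given as [roll, pitch, yaw] about the fixed x, y, z axes, in that order (R = Rz(yaw) Ry(pitch) Rx(roll)).
In Python, from station import ctrl gives the robot as it stands. The module is installed in compiled form; this text tells all that it offers. Calls block until the motion is done:
- ctrl.movep(position, orientation): joint-space move of the TCP to a pose.
- ctrl.move_linear(position, rotation=None, v=150, force_limit=None): straight line of the TCP; rotation=None keeps the orientation; v is the mean speed in mm/s. With force_limit (N) it stops when the force on the tool has changed by that much, and returns True; else False.
- ctrl.move_j(angles): joint-space move.
- ctrl.gripper_open() and ctrl.grasp(newtons=None): open the fingers fully, or close them until they stop; newtons is the grip in N (None keeps the last).
- ctrl.wait(seconds).
- ctrl.ik(position, orientation): joint angles nearest the present ones, or None.
- ctrl.snapshot(name): name is "scene" or "top" or "wrist"; returns (picture, depth): 480x640x3 uint8, blue, green, red; 480x640 float32, mm along the optical axis (not along the pixel's ray), 0 where there is no reading.
- ctrl.camera_params(name): a dict with "mtx" (3x3 intrinsics, pixels), "world_from_camera" (4x4, takes a point from camera to world coordinates). Camera axes: x right, y down, z forward; pixel columns grow to the right and rows downward; lengths in mm; the calibration is good to about 2 mm. A picture is of the moment at which its call begins: read the wrist's pose just before it. camera_params takes no time and is no camera call; for the wrist camera it gives the pose at the moment of the call.
A pose or a line that the arm cannot do raises ctrl.IKError and nothing moves.
- ctrl.hand_in(): hands the job in; it is judged then, once.
Readings, each from a call of its own:
- ctrl.current_t(): time.
- ctrl.current_q(): joint angles.
- ctrl.current_dq(): joint speeds.
- ctrl.current_joint_efforts(): joint torques, N m.
- ctrl.current_eef_pos(): TCP position.
- ctrl.current_ee_rot(): TCP orientation.
- ctrl.current_ft_force(): force on the tool from outside, world axes, zero at the start.
- ctrl.current_ft_torque(): the same for the moment, N m.
- ctrl.current_width(): finger opening in mm.
- ctrl.current_finger_force(): force on a finger pad.
Only numpy, scipy, OpenCV 4.12 (cv2) and the standard library are available. Lean on these libraries where they do the work, as an engineer would, in place of code of your own. Each camera call takes 0.05 s, during which the arm holds its last target. There are 200 camera calls.

## Working session

There is one attempt and no reset: what is moved stays moved. The work goes in short steps, each a Python script; the robot and the scene stay as the last script left them, time stands still between calls to the robot, and variables do not carry over. Pictures are saved under pics/ and viewed, at most 10 in all, crops included, and the job is handed in when it is done.

```bash
mkdir -p pics; python3 - <<'E'
from station import ctrl
import cv2,numpy as np
for n in("top","scene"):
    p,d=ctrl.snapshot(n); cv2.imwrite(f"pics/{n}0.png",p); np.save(f"pics/{n}0.npy",d)
    c=ctrl.camera_params(n); print(n,c["mtx"].round(1).tolist(),c["world_from_camera"].round(3).tolist())
print(ctrl.current_t(),ctrl.current_ee_rot(),ctrl.current_eef_pos(),ctrl.current_width())
E
```

```text
top [[538.6, 0.0, 323.9], [0.0, 538.6, 245.6], [0.0, 0.0, 1.0]] [[0.006, -0.994, 0.111, 464.922], [-1.0, -0.004, 0.012, -38.736], [-0.011, -0.111, -0.994, 953.694], [0.0, 0.0, 0.0, 1.0]]
scene [[529.8, 0.0, 314.9], [0.0, 529.8, 233.6], [0.0, 0.0, 1.0]] [[0.713, -0.329, 0.619, -60.934], [-0.701, -0.318, 0.638, -699.368], [-0.013, -0.889, -0.458, 552.724], [0.0, 0.0, 0.0, 1.0]]
0.1 [-1.79939479e+02 -1.26206759e-03  1.61678420e+02] [212.15388761 640.61304436 230.63072793] 85.55419512898796
```

View pics/top0.png

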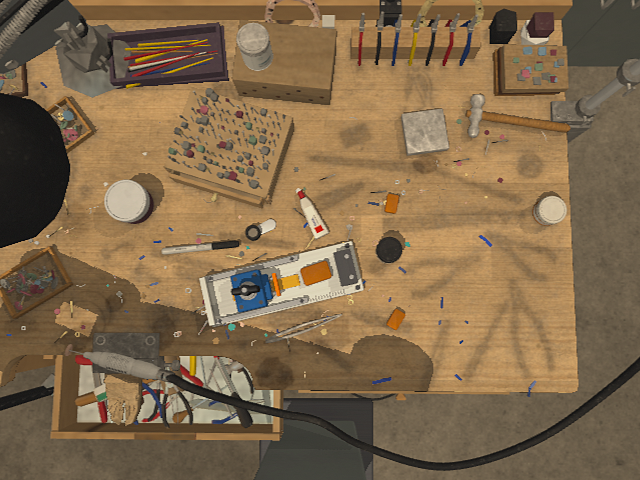

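View pics/scene0.png

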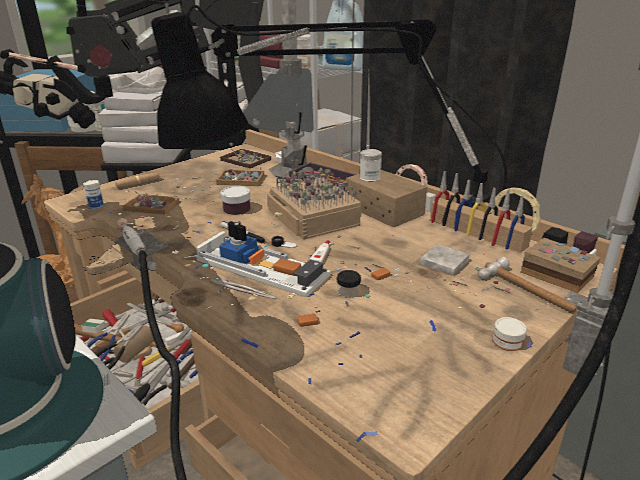

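The top view shows the vice with its fence at about (347,265), block at (316,272), blue carriage and knob at (248,289). The vice's base corners are at about (202,278), (354,240), (364,296) and (211,325). The two smaller lookalike blocks are outside at (391,203) and (397,318). The black disc at left (20,170) is a lamp.

```bash
cat > h.py <<'E'
import numpy as np, cv2
from station import ctrl
def ray(uv,c,z):
    uv=np.atleast_2d(uv).astype(float)
    d=np.c_[uv,np.ones(len(uv))]@np.linalg.inv(c["mtx"]).T
    R=c["world_from_camera"][:3,:3];o=c["world_from_camera"][:3,3]
    d=d@R.T; return o+d*((z-o[2])/d[:,2])[:,None]
def proj(P,c):
    P=np.atleast_2d(P);M=np.linalg.inv(c["world_from_camera"])
    q=(P@M[:3,:3].T+M[:3,3])@c["mtx"].T; return q[:,:2]/q[:,2:]
E
python3 - <<'E'
from h import *
c=ctrl.camera_params("top")
p=ray([(202,278),(354,240),(364,296),(211,325)],c,12);print(p.round(0).tolist())
print("knob",ray((246,290),c,80).round(0),"block",ray((316,272),c,26).round(0))
d=np.load("pics/top0.npy")
for u,v in((20,170),(60,170),(20,110),(255,60),(230,130),(127,200),(246,290),(100,360)):
    z=d[v,u]; q=np.linalg.inv(c["mtx"])@[u,v,1]*z; print((u,v),(c["world_from_camera"][:3,:3]@q+c["world_from_camera"][:3,3]).round(0))
w=ctrl.camera_params("wrist");from scipy.spatial.transform import Rotation as R
Rt=R.from_euler('xyz',ctrl.current_ee_rot(),degrees=True).as_matrix()
W=w["world_from_camera"];print((Rt.T@(W[:3,3]-ctrl.current_eef_pos())).round(1),(Rt.T@W[:3,:3]).round(3),w["mtx"])
E
```

```text
[[512.0, 186.0, 12.0], [581.0, -81.0, 12.0], [482.0, -98.0, 12.0], [431.0, 168.0, 12.0]]
knob [[490.  97.  80.]] block [[523. -14.  26.]]
(20, 170) [645. 381. 246.]
(60, 170) [659. 354. 194.]
(20, 110) [736. 397. 229.]
(255, 60) [863.  85. 115.]
(230, 130) [764. 134.  59.]
(127, 200) [644. 311.  45.]
(246, 290) [490.  97.  86.]
(100, 360) [372. 349.  34.]
[  75.     1.2 -142. ] [[-0.001 -0.955 -0.295]
 [ 1.    -0.001  0.   ]
 [-0.    -0.295  0.955]] [[339.342507     0.         319.81398886]
 [  0.         339.342507   244.25037687]
 [  0.           0.           1.        ]]
```

```bash
python3 - <<'E'
from h import *
ctrl.movep([420,330,260],[180,0,120])
for i,p in enumerate(([490,70,200],[520,-60,200])):
    ctrl.movep(p,[180,0,100]); ctrl.wait(.3)
    c=ctrl.camera_params("wrist"); im,d=ctrl.snapshot("wrist")
    cv2.imwrite(f"pics/w{i}.png",im); np.savez(f"pics/w{i}.npz",d=d,mtx=c["mtx"],world_from_camera=c["world_from_camera"])
print(ctrl.current_t(),ctrl.current_ft_force(),ctrl.current_ft_torque(),ctrl.current_q())
E
```

```text
3.8583 [ 0.61422242  0.59184585 -0.69539545] [-0.02690244  0.02113888 -0.00729777] [-9.30403253e+00 -1.19617009e+01  1.03453940e+02  2.57102786e-03
  8.84948756e+01 -1.93644708e+01]
```

View pics/w0.png

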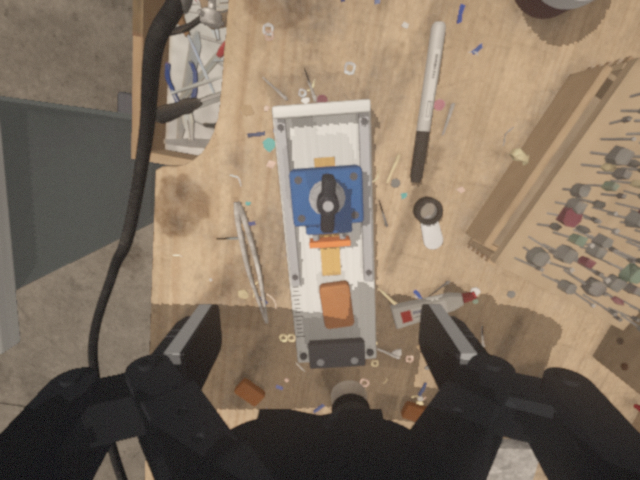

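View pics/w1.png

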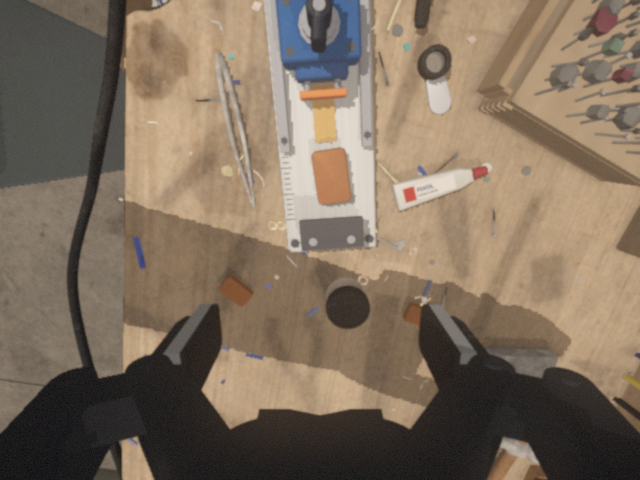

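Picture w0 shows the knob wing running vertically at about (327,193), the orange jaw at (330,242), the block at (336,304) and the fence at (336,353). In w1 the block is at (331,176), the jaw at (323,94) and the fence lip edge at v≈219. Next I measure them by depth and colour.

```bash
cat > meas.py <<'E'
from h import *
def cloud(d,c):
    v,u=np.mgrid[:480,:640]; q=np.c_[u.ravel(),v.ravel(),np.ones(u.size)]@np.linalg.inv(c["mtx"]).T*d.reshape(-1,1)
    W=c["world_from_camera"]; return (q@W[:3,:3].T+W[:3,3]).reshape(480,640,3)
def rect(P):
    r=cv2.minAreaRect(P[:,:2].astype(np.float32)); b=cv2.boxPoints(r); e=b[1]-b[0],b[2]-b[1]
    L=max(e,key=np.linalg.norm); return np.round(r[0],1),np.round(sorted(r[1]),1),round(float(np.degrees(np.arctan2(L[1],L[0]))%180),1)
def comp(m,near):
    n,l,s,ce=cv2.connectedComponentsWithStats(m.astype(np.uint8)); k=[i for i in range(1,n) if s[i,4]>60]
    i=min(k,key=lambda i:np.hypot(*(ce[i]-near))); return l==i
def px(m): v,u=np.nonzero(m); return np.c_[u,v]
E
python3 - <<'E'
from meas import *
T=[]
for i,(kn,bl,jw,fe) in enumerate((((327,193),(336,304),(330,242),(336,353)),((319,25),(331,176),(323,94),(332,233)))):
    im=cv2.imread(f"pics/w{i}.png"); c=dict(np.load(f"pics/w{i}.npz")); P=cloud(c["d"],c); H,S,V=cv2.split(cv2.cvtColor(im,cv2.COLOR_BGR2HSV))
    print("hsv",[im and 0 if False else (int(H[y,x]),int(S[y,x]),int(V[y,x])) for x,y in(kn,bl,jw,fe)])
    near=lambda q,r:np.hypot(*(np.mgrid[:480,:640][::-1]-np.array(q)[:,None,None]))<r
    m=comp((P[...,2]>66)&(P[...,2]<100)&near(kn,45),kn); print("knob top z",np.percentile(P[m][:,2],[10,50,90]).round(1),rect(P[m]))
    mk=m&(V<70); print(" knob dark by ray z85",rect(ray(px(comp(mk,kn)),c,85)))
    m=comp((H<14)&(S>130)&(V>60)&near(bl,35),bl); print("block z",np.median(P[m][:,2]).round(1),"ray",rect(ray(px(m),c,26)),"cloud",rect(P[cv2.erode(m.astype(np.uint8),np.ones((3,3)))>0]))
    T.append(px(m).mean(0))
    m=comp((H<14)&(S>170)&(V>150)&near(jw,30),jw); print("jaw z",np.median(P[m][:,2]).round(1),rect(ray(px(m),c,31)))
    m=comp((S<70)&(V<110)&near(fe,48)&(P[...,2]>22),fe); print("fence z",np.median(P[m][:,2]).round(1),rect(ray(px(m),c,34.5)), rect(P[m]))
    m=comp((P[...,2]>38)&(P[...,2]<52)&(H>95)&(H<125)&(S>120),kn); print("carr z",np.median(P[m][:,2]).round(1),rect(ray(px(m),c,45.5)))
    cs=c
# triangulate the block centre
c0,c1=[dict(np.load(f"pics/w{i}.npz")) for i in(0,1)]
Pm=[c["mtx"]@np.linalg.inv(c["world_from_camera"])[:3] for c in(c0,c1)]
X=cv2.triangulatePoints(Pm[0],Pm[1],T[0].reshape(2,1),T[1].reshape(2,1)); print("tri block",(X[:3]/X[3]).ravel().round(1))
E
```

```text
hsv [(3, 28, 81), (13, 134, 189), (12, 151, 225), (8, 36, 79)]
knob top z [82.7 84.7 85.8] (array([491.4,  99.4]), array([17.1, 43.1]), 98.4)Traceback (most recent call last):
  File "<stdin>", line 8, in <module>
  File "meas.py", line 10, in comp
    i=min(k,key=lambda i:np.hypot(*(ce[i]-near))); return l==i
ValueError: min() iterable argument is empty
```

```bash
cat > m2.py <<'E'
from meas import *
T=[];K=[]
for i,(kn,bl,jw,fe) in enumerate((((327,193),(336,304),(330,242),(336,353)),((319,25),(331,176),(323,94),(332,233)))):
    im=cv2.imread(f"pics/w{i}.png"); c=dict(np.load(f"pics/w{i}.npz")); P=cloud(c["d"],c); H,S,V=cv2.split(cv2.cvtColor(im,cv2.COLOR_BGR2HSV))
    near=lambda q,r:np.hypot(*(np.mgrid[:480,:640][::-1]-np.array(q)[:,None,None]))<r
    def go(name,m,q,z):
        try: m=comp(m,q)
        except ValueError: print(name,"none"); return
        print(i,name,"z",np.median(P[m][:,2]).round(1),"ray",rect(ray(px(m),c,z)),"cloud",rect(P[m])); return m
    m=go("knob",(P[...,2]>79)&(P[...,2]<95)&near(kn,45),kn,85); K.append(px(m).mean(0))
    m=go("block",(H<16)&(S>110)&(V>60)&near(bl,35)&(P[...,2]>15),bl,26); T.append(px(m).mean(0))
    go("jaw",(H<16)&(S>130)&near(jw,30)&(P[...,2]>22),jw,31)
    go("fence",(S<90)&(V<130)&near(fe,45)&(P[...,2]>25),fe,34.5)
    go("carr",(P[...,2]>38)&(P[...,2]<52)&(H>95)&(H<125)&(S>100),kn,45.5)
c0,c1=[dict(np.load(f"pics/w{i}.npz")) for i in(0,1)]
Pm=[c["mtx"]@np.linalg.inv(c["world_from_camera"])[:3] for c in(c0,c1)]
X=cv2.triangulatePoints(Pm[0],Pm[1],T[0].reshape(2,1),T[1].reshape(2,1)); print("tri block",(X[:3]/X[3]).ravel().round(1))
E
python3 m2.py
```

```text
0 knob z 84.8 ray (array([491.3,  99.9]), array([16.9, 43.3]), 100.0) cloud (array([491.4,  99.4]), array([17. , 43.2]), 99.4)
0 block z 25.5 ray (array([522.7, -11.6]), array([30. , 50.6]), 108.6) cloud (array([500.7,  53.3]), array([ 30.2, 190. ]), 108.7)
0 jaw z 31.6 ray (array([503.2,  54.7]), array([ 9. , 37.4]), 10.0) cloud (array([499.8,  98.3]), array([37.4, 97.9]), 94.6)
0 fence z 34.1 ray (array([532.2, -64. ]), array([32.9, 59.6]), 14.1) cloud (array([507.9,  32.9]), array([ 60. , 233.8]), 104.1)
0 carr z 45.0 ray (array([474.8,  95.5]), array([26.8, 46.7]), 100.0) cloud (array([475. ,  95.2]), array([27., 47.]), 100.5)
1 knob z 84.7 ray (array([493.6,  88.5]), array([17. , 25.3]), 100.1) cloud (array([493.3,  89.1]), array([17.3, 24.8]), 99.3)
1 block z 25.5 ray (array([523.8, -14.2]), array([29.7, 48. ]), 108.8) cloud (array([522.3,  -9.8]), array([29.8, 58. ]), 108.8)
1 jaw z 31.8 ray (array([503.9,  52.8]), array([ 7. , 37.4]), 13.3) cloud (array([510.7,  43. ]), array([36.4, 41.2]), 124.0)
1 fence z 34.0 ray (array([533.3, -65.2]), array([29.8, 58.4]), 14.0) cloud (array([524.3, -31.7]), array([ 58.5, 100.5]), 105.2)
1 carr z 44.9 ray (array([477.2,  91.7]), array([28.5, 42. ]), 104.1) cloud (array([477.2,  91.9]), array([28.7, 42. ]), 103.9)
tri block [523.8 -14.2  19.4]
```

Vice yaw ≈ 14°, the knob is at (491.4, 99.4) with its wing at ≈ 99.7°, and the carriage is at ≈ 14 mm. Now I grip the knob and loosen it.

```bash
python3 - <<'E'
from h import *
x,y=491.4,99.4
st=lambda s:print(s,round(ctrl.current_t(),2),ctrl.current_eef_pos().round(1),ctrl.current_ee_rot().round(1)[2],"F",ctrl.current_ft_force().round(1),"T",ctrl.current_ft_torque().round(3),"w",round(ctrl.current_width(),1),flush=True)
ctrl.movep([x,y,125],[180,0,99.7])
st("above")
hit=ctrl.move_linear([x,y,58],v=80,force_limit=10); st(f"down {hit}")
ctrl.grasp(60); ctrl.wait(.2); st("grip")
if not hit:
  for a in (5,12,25,40,55,68):
    ctrl.movep([x,y,58],[180,0,99.7+a]); st(a)
E
```

```text
above 4.6 [491.6  99.4 125.5] 99.7 F [ 0.4  0.6 -0.1] T [ 0.024 -0.046  0.017] w 85.6
down False 5.59 [491.7  99.5  58.5] 99.7 F [ 0.6 -0.3  0.4] T [-0.019 -0.018 -0.001] w 85.4
grip 6.47 [491.2  99.4  58.2] 99.7 F [-4.6 -1.   6. ] T [-0.21   0.884 -0.208] w 10.1
5 6.72 [491.1  99.3  58.2] 104.8 F [-6.4 -2.3  6.8] T [-0.227  1.07   0.3  ] w 9.9
12 6.97 [491.   99.3  58.1] 111.8 F [-6.9 -1.1  7.6] T [-0.303  1.242  0.505] w 9.9
25 7.3 [490.7  99.2  58.1] 124.8 F [-9.7 -3.5  8. ] T [-0.483  1.715  0.419] w 10.1
40 7.66 [490.5  99.   58.1] 139.8 F [-12.8  -5.8   9.8] T [-0.843  2.119  0.354] w 10.1
55 8.02 [490.3  98.9  58.1] 154.8 F [-15.3  -6.1  11.8] T [-1.029  2.41   0.411] w 10.1
68 8.35 [490.2  98.8  58. ] 167.8 F [-16.4  -6.1  12.2] T [-1.094  2.72   0.36 ] w 9.9
```

```bash
python3 - <<'E'
from meas import *
ctrl.gripper_open(); ctrl.wait(.3)
print(ctrl.current_ft_force().round(1),ctrl.current_ft_torque().round(3),ctrl.current_eef_pos().round(1))
c=ctrl.camera_params("wrist"); im,d=ctrl.snapshot("wrist"); cv2.imwrite("pics/w2.png",im)
P=cloud(d,c); k=np.array([491.4,99.4])
m=(P[...,2]>79)&(P[...,2]<92)&(np.hypot(P[...,0]-k[0],P[...,1]-k[1])<32); m[~(d>0)]=0
uv=proj([*k,85],c)[0]; m=comp(m,uv); print(uv,m.sum(),rect(P[m]),np.median(P[m][:,2]),rect(ray(px(m),c,85)))
s=m&(P[...,2]>85.5);print(ctrl.current_t())
E
```

```text
[-0.2  0.2  0.4] [ 0.023  0.049 -0.011] [491.4  99.4  58. ]
[316.88666484 340.85091904] 3203 (array([491.1,  99.4]), array([17.6, 43.7]), 178.1) 84.80887255527685 (array([489.6,  99.8]), array([17.1, 45.1]), 167.6)
9.4167
```

View pics/w2.png

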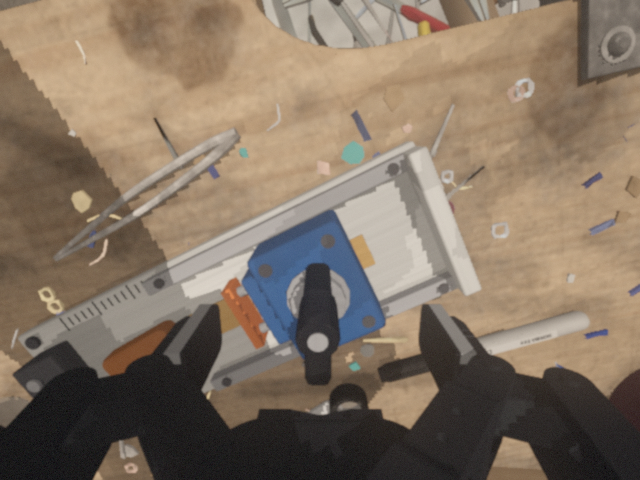

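Picture w2 shows the wing, (317,275) to (317,380), still lined up with the fingers, so the knob turned with the grip. Next I regrip on the corrected axis and push.

```bash
cat > p.py <<'E'
from h import *
u=np.array([-np.sin(np.radians(14)),np.cos(np.radians(14))])
K0=np.array([490.3,99.4])
tgt=lambda s:[*(K0-s*u),58]
def st(s):
    F=ctrl.current_ft_force();p=ctrl.current_eef_pos()
    print(s,round(ctrl.current_t(),2),"s",round(float((K0-p[:2])@u),2),"yaw",ctrl.current_ee_rot().round(1)[2],"Fu",round(float(F[:2]@u),1),"Fx",round(float(F[0]*u[1]-F[1]*u[0]),1),"Fz",F[2].round(1),"Tz",ctrl.current_ft_torque()[2].round(3),"w",round(ctrl.current_width(),1),flush=True)
    return float(F[:2]@u)
E
python3 - <<'E'
from p import *
ctrl.move_linear(tgt(0),v=20); ctrl.grasp(70); ctrl.wait(.2); st("grip")
for s in (5,20,35,50):
    h=ctrl.move_linear(tgt(s),v=40,force_limit=14); st(f"{s} {h}")
    if h: break
else:
    for s in (54,57,59,60,61): ctrl.move_linear(tgt(s),v=15,force_limit=14); ctrl.wait(.1);st(s)
E
```

```text
grip 10.54 s 0.05 yaw 167.7 Fu 0.3 Fx -5.5 Fz 4.4 Tz 0.152 w 10.0
5 False 10.82 s 5.27 yaw 167.7 Fu -2.9 Fx -5.4 Fz 5.4 Tz 0.184 w 9.6
20 False 11.34 s 20.34 yaw 167.7 Fu -2.4 Fx -5.1 Fz 5.1 Tz 0.121 w 9.7
35 False 11.87 s 35.37 yaw 167.7 Fu -2.2 Fx -4.9 Fz 5.7 Tz 0.141 w 9.3
50 False 12.39 s 50.37 yaw 167.7 Fu -3.0 Fx -5.5 Fz 4.8 Tz 0.166 w 9.6
54 12.91 s 54.03 yaw 167.7 Fu -0.3 Fx -5.7 Fz 6.6 Tz 0.139 w 9.7
57 13.36 s 57.0 yaw 167.7 Fu 0.0 Fx -5.5 Fz 6.2 Tz 0.15 w 10.1
59 13.74 s 58.98 yaw 167.7 Fu 0.5 Fx -5.7 Fz 5.9 Tz 0.118 w 9.9
60 14.09 s 59.89 yaw 167.7 Fu 0.6 Fx -5.1 Fz 5.6 Tz 0.137 w 9.5
61 14.44 s 60.89 yaw 167.7 Fu 1.2 Fx -4.7 Fz 6.5 Tz 0.087 w 9.9
```

```bash
python3 - <<'E'
from p import *
for s in (62,63,64,65,66):
    ctrl.move_linear(tgt(s),v=12); a=np.mean([ctrl.current_ft_force()[:2]@u for _ in range(5)]);f=st(s)
    if f<-11: break
ctrl.wait(.2)
F=[]
for _ in range(6): ctrl.wait(.02);F.append(ctrl.current_ft_force()[:2]@u)
print(np.mean(F),np.std(F))
c=ctrl.camera_params("wrist"); im,d=ctrl.snapshot("wrist"); cv2.imwrite("pics/w3.png",im)
c=ctrl.camera_params("top"); im,d=ctrl.snapshot("top"); cv2.imwrite("pics/t3.png",cv2.resize(im[220:340,190:380],None,fx=4,fy=4))
E
```

```text
62 14.69 s 61.87 yaw 167.7 Fu 1.3 Fx -5.0 Fz 5.9 Tz 0.183 w 10.3
63 14.94 s 62.86 yaw 167.7 Fu 3.1 Fx -5.8 Fz 5.2 Tz 0.141 w 9.7
64 15.19 s 63.88 yaw 167.7 Fu 1.4 Fx -5.1 Fz 5.7 Tz 0.194 w 10.2
65 15.44 s 64.84 yaw 167.7 Fu 3.0 Fx -5.5 Fz 5.8 Tz 0.148 w 10.1
66 15.69 s 65.7 yaw 167.7 Fu 3.7 Fx -5.5 Fz 5.9 Tz 0.154 w 9.8
3.360518796568313 0.37576832719451336
```

View pics/w3.png

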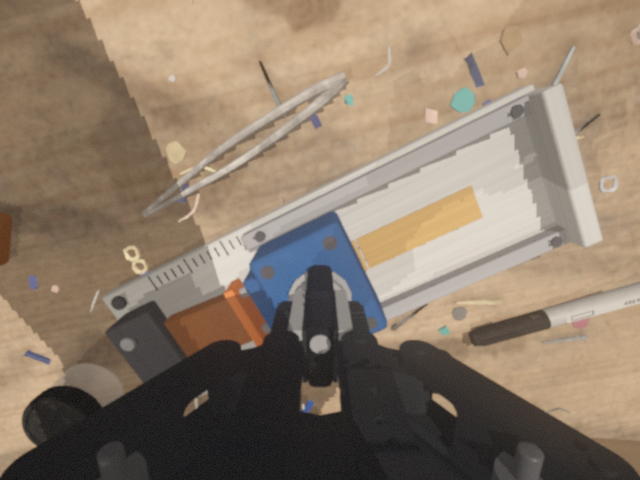

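Picture w3 shows the block at (210,325) against the orange jaw at (243,310), under or close to the lip at (175,345). I'll measure the gaps.

```bash
cat > g.py <<'E'
from meas import *
from p import u,K0
def gaps(im,d,c,tag=""):
    H,S,V=cv2.split(cv2.cvtColor(im,cv2.COLOR_BGR2HSV)); P=cloud(d,c); e=np.array([u[1],-u[0]])
    F0=np.array([530.9,-56.8])
    # profiles along the slide (distance from assumed fence face) at several x offsets, in mm
    for off in (-10,-5,0,5,10):
        r=[]
        for yy in np.arange(0,100,1.):
            z=34.5 if yy<9 else 26 if yy<46 else 31 if yy<58 else 45.5
            q=F0+e*off+u*yy; a=proj([*q,z],c)[0].round().astype(int)
            if 0<=a[0]<640 and 0<=a[1]<480:
                h,s,v=int(H[a[1],a[0]]),int(S[a[1],a[0]]),int(V[a[1],a[0]])
                r.append("B" if 95<h<125 and s>90 else "o" if h<17 and s>130 and v>205 else "w" if h<17 and s>130 else "k" if s<90 and v<110 else ".")
        print(tag,off,"".join(r))
E
python3 - <<'E'
from g import *
c=ctrl.camera_params("wrist"); im,d=ctrl.snapshot("wrist"); gaps(im,d,c)
P=cloud(d,c);H,S,V=cv2.split(cv2.cvtColor(im,cv2.COLOR_BGR2HSV))
for (x,y) in((150,350),(210,325),(240,310),(258,330),(320,300)): print((x,y),H[y,x],S[y,x],V[y,x],P[y,x].round(0))
cv2.imwrite("pics/w4.png",cv2.resize(im[240:420,90:340],None,fx=3.2,fy=3.2,interpolation=cv2.INTER_CUBIC))
E
```

```text
-10 kkkkkkkkkwwwwwwwwwwwwwwwwwwwwwwwwwwwwwwwwwwwwwwwwwwwwwwwwwwwwwwww.BBBBBBBBBBBBBBBBBB..........kkkkkk
 -5 kkkkkkkkkwwwwwwwwwwwwwwwwwwwwwwwwwwwwwwwwwwwwwwwwwwwwwwwwwwwwwwww.BBBBBBBBBkkkkkkkk.......kkkkkkkkkk
 0 kkkkkkkkkwwwwwwwwwwwwwwwwwwwwwwwwwwwwwwwwwwwwwwwwwwwwwwwwwwwww..kkkBBBkkkkkkkkkk.......kkkkkkkkkkkkk
 5 kkkkkkkkkwwwwwwwwwwwwwwwwwwwwwwwwwwwwwwwwwwwwwwwwwwwwwwwwwwwww..kkkkkkkkkkkk........kkkkkkkkkkkkkkkk
 10 kkkkkkkkkkkkkkkkkkkkkkkkkkkkkkkkkkwwwwwwwwwwwwwwwwwwwww....kkkkkkkkkkkkkkkkk.....kkkkkkkkkkkkkkkkkkk
(150, 350) 11 28 73 [524. -66.  34.]
(210, 325) 12 148 133 [520. -32.  25.]
(240, 310) 11 160 175 [512. -10.  31.]
(258, 330) 10 166 137 [527.  -4.  31.]
(320, 300) 144 24 54 [489.  40.  85.]
```

View pics/w4.png

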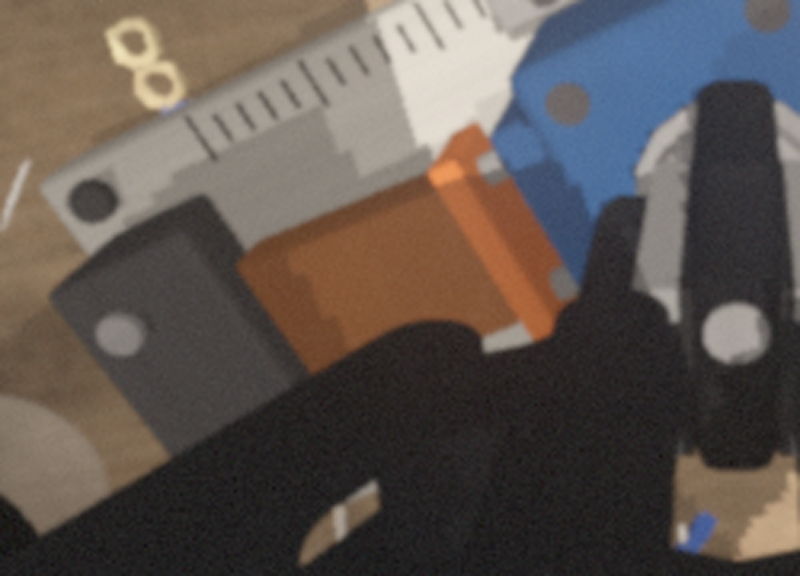

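```bash
python3 - <<'E'
from p import *
for s in (66.7,67.4,68.1,68.8,69.5,70.2):
    ctrl.move_linear(tgt(s),v=12); ctrl.wait(.12); st(s)
    f=np.mean([(ctrl.wait(.02),ctrl.current_ft_force()[:2]@u)[1] for _ in range(4)]); print(round(f,2))
    if f>9: break
E
```

```text
66.7 16.51 s 66.26 yaw 167.7 Fu 4.7 Fx -5.2 Fz 5.9 Tz 0.133 w 9.7
4.72
67.4 16.94 s 66.82 yaw 167.7 Fu 5.3 Fx -5.1 Fz 5.9 Tz 0.09 w 9.8
5.86
68.1 17.38 s 67.43 yaw 167.7 Fu 6.9 Fx -4.6 Fz 5.4 Tz 0.105 w 10.1
6.85
68.8 17.81 s 68.05 yaw 167.7 Fu 8.4 Fx -5.4 Fz 7.1 Tz 0.092 w 10.0
7.63
69.5 18.24 s 68.68 yaw 167.7 Fu 8.5 Fx -4.9 Fz 6.4 Tz 0.153 w 9.7
8.01
70.2 18.68 s 69.25 yaw 167.7 Fu 9.8 Fx -5.1 Fz 7.7 Tz 0.121 w 9.8
9.14
```

The slope of about 1.6 N/mm means the jaw spring is being pressed by roughly 3 to 4.7 mm. Now I start to tighten and feel for the bite.

```bash
cat >> p.py <<'E'
S=70.2
def step(yaw,s=S,n=8):
    ctrl.movep(tgt(s),[180,0,yaw]); ctrl.wait(.05); T=[];F=[]
    for _ in range(n): T.append(ctrl.current_ft_torque()[2]);F.append(ctrl.current_ft_force());ctrl.wait(.015)
    F=np.mean(F,0);p=ctrl.current_eef_pos()
    print(round(ctrl.current_t(),2),"yaw",yaw,"act",ctrl.current_ee_rot()[2].round(2),"Tz %.3f±%.3f"%(np.mean(T),np.std(T)/n**.5),"Fu %.1f"%(F[:2]@u),"Fx %.1f"%(F[0]*u[1]-F[1]*u[0]),"s %.2f"%((K0-p[:2])@u),"w %.1f"%ctrl.current_width(),flush=True)
    return np.mean(T)
E
python3 - <<'E'
from p import *
for a in range(0,46,5): step(167.7-a)
E
```

```text
19.18 yaw 167.7 act 167.71 Tz 0.136±0.009 Fu 9.5 Fx -5.5 s 69.27 w 9.9
19.61 yaw 162.7 act 162.7 Tz -0.215±0.005 Fu 10.2 Fx -4.9 s 69.18 w 10.1
20.04 yaw 157.7 act 157.69 Tz -0.224±0.011 Fu 10.4 Fx -4.7 s 69.17 w 9.7
20.48 yaw 152.7 act 152.7 Tz -0.248±0.011 Fu 10.9 Fx -3.7 s 69.12 w 10.0
20.91 yaw 147.7 act 147.7 Tz -0.215±0.011 Fu 11.0 Fx -3.5 s 69.11 w 9.7
21.34 yaw 142.7 act 142.7 Tz -0.228±0.009 Fu 10.9 Fx -2.7 s 69.10 w 10.0
21.77 yaw 137.7 act 137.7 Tz -0.179±0.013 Fu 11.0 Fx -1.9 s 69.07 w 9.8
22.21 yaw 132.7 act 132.7 Tz -0.167±0.008 Fu 11.4 Fx -1.1 s 69.06 w 10.0
22.64 yaw 127.69999999999999 act 127.71 Tz -0.132±0.009 Fu 12.0 Fx -0.4 s 69.02 w 9.8
23.07 yaw 122.69999999999999 act 122.71 Tz -0.103±0.011 Fu 12.1 Fx 0.2 s 68.99 w 10.0
```

Tz stays flat at −0.22 Nm down to about yaw 145, then climbs by about 0.33 Nm/rad. That puts the bite at ≈144°, so the target is ≈110°.

```bash
python3 - <<'E'
from p import *
for y in (117.7,113.7,110): step(y)
# lock test: nudge the command back and forth; a free carriage would follow
step(110,s=68.7); step(110,s=67.7); step(110,s=68.9)
E
```

```text
23.51 yaw 117.7 act 117.71 Tz -0.072±0.009 Fu 12.0 Fx 0.9 s 68.96 w 9.8
23.94 yaw 113.7 act 113.72 Tz 0.067±0.007 Fu 12.0 Fx 1.7 s 68.98 w 9.9
24.38 yaw 110 act 110.02 Tz 0.123±0.009 Fu 12.4 Fx 2.2 s 68.98 w 9.9
24.81 yaw 110 act 110.0 Tz 0.194±0.014 Fu 1.9 Fx 5.3 s 68.67 w 9.8
25.24 yaw 110 act 109.99 Tz 0.192±0.010 Fu -5.7 Fx 5.3 s 68.45 w 9.6
25.68 yaw 110 act 110.0 Tz 0.184±0.009 Fu 3.3 Fx 5.3 s 68.76 w 9.9
```

```bash
python3 - <<'E'
from p import *
for s in (67.7,67,66.4,65.8,68.9): step(110,s=s,n=6)
E
```

```text
26.07 yaw 110 act 109.99 Tz 0.198±0.011 Fu -5.5 Fx 5.4 s 68.45 w 10.0
26.48 yaw 110 act 109.99 Tz 0.233±0.005 Fu -10.7 Fx 5.6 s 68.27 w 10.0
26.88 yaw 110 act 109.98 Tz 0.242±0.008 Fu -15.6 Fx 5.7 s 68.17 w 9.9
27.27 yaw 110 act 109.97 Tz 0.227±0.009 Fu -20.0 Fx 6.0 s 68.03 w 9.4
27.68 yaw 110 act 110.0 Tz 0.176±0.011 Fu 3.4 Fx 5.2 s 68.74 w 9.5
```

The clamp holds elastically against 20 N of pull plus the spring, so it presses with at least 40 N. The angle bounds put it below 80 N. I'll add 3°, let go and look.

```bash
python3 - <<'E'
from g import *
from p import *
step(107,s=68.7)
ctrl.gripper_open(); ctrl.wait(.2); st("open")
ctrl.move_linear([*tgt(68.7)[:2],150],v=120)
k=K0-68.7*u
ctrl.movep([k[0],k[1]-10,170],[180,0,104]); ctrl.wait(.3)
c=ctrl.camera_params("wrist"); im,d=ctrl.snapshot("wrist"); cv2.imwrite("pics/w5.png",im)
np.savez("pics/w5.npz",d=d,mtx=c["mtx"],world_from_camera=c["world_from_camera"])
print(ctrl.current_t())
E
```

```text
28.11 yaw 107 act 107.0 Tz 0.236±0.011 Fu 1.7 Fx 5.7 s 68.70 w 9.3
open 29.02 s 68.7 yaw 107.0 Fu 0.1 Fx 0.6 Fz -0.6 Tz -0.01 w 85.3
30.5417
```

View pics/w5.png

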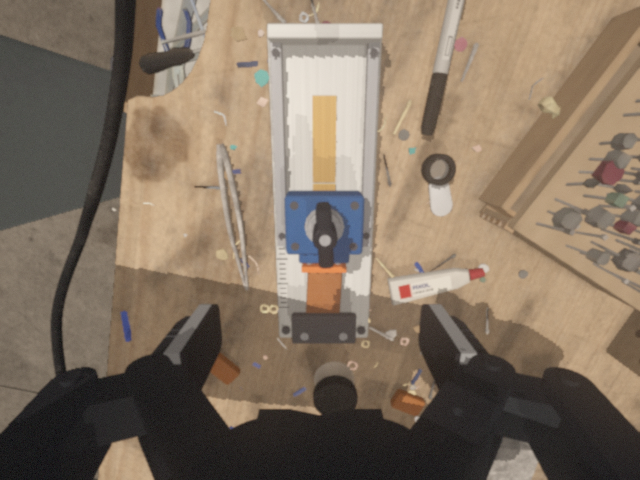

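Picture w5 shows the block at (324,290), square between the jaw at (323,268) and the lip at v≈313, with the bystanders unmoved. As a last check I measure the squareness and how far the jaw is pressed back.

```bash
python3 - <<'E'
from meas import *
from p import u
e=np.array([u[1],-u[0]])
for i,kn,jw,bl in((0,(327,193),(330,242),None),(5,(324,230),(324,268),(324,290))):
    im=cv2.imread(f"pics/w{i}.png"); c=dict(np.load(f"pics/w{i}.npz")); P=cloud(c["d"],c); H,S,V=cv2.split(cv2.cvtColor(im,cv2.COLOR_BGR2HSV))
    near=lambda q,r:np.hypot(*(np.mgrid[:480,:640][::-1]-np.array(q)[:,None,None]))<r
    k=comp((P[...,2]>79)&(P[...,2]<95)&near(kn,45),kn); kr=rect(P[k])
    org=(H<17)&(S>120)
    j=comp(org&near(jw,30)&(P[...,2]>29)&(P[...,2]<36),jw); jy=P[j][:,:2]@u
    fl=(S<90)&(V<130)&(P[...,2]>31)&(P[...,2]<37)&near((336,353) if i==0 else (323,328),45); fy=P[fl][:,:2]@u
    b=np.percentile; kc=np.array(kr[0])@u
    print(i,"knob",kr,"knob-jawfront",(kc-b(jy,2)).round(1),"jawfront-lip edge",(b(jy,2)-b(fy,98)).round(1),"lip depth",(b(fy,98)-b(fy,2)).round(1))
    # carriage front edge (blue) to jaw front
    cb=(H>95)&(H<125)&(S>100)&(P[...,2]>42)&(P[...,2]<49)&near(kn,60); print(" carriage front-jawfront",(b(P[cb][:,:2]@u,2)-b(jy,2)).round(1))
    if bl:
        m=comp(org&near(bl,35)&(P[...,2]>21)&(P[...,2]<28.5),bl); q=P[m]; a=q[:,:2]@u; x=q[:,:2]@e
        A=np.c_[q[:,:2],np.ones(len(q))]; pl=np.linalg.lstsq(A,q[:,2],rcond=None)[0]; print("block z",np.median(q[:,2]),"tilt",pl[:2].round(3))
        for f in(min,max):
            bins=np.arange(a.min()+5,a.max()-5,2.); E=[f(x[(a>=t)&(a<t+2)]) for t in bins]; print("edge skew rad",np.polyfit(bins+1,E,1)[0].round(3))
E
```

```text
0 knob (array([491.4,  99.4]), array([17. , 43.2]), 99.4) knob-jawfront 50.2 jawfront-lip edge 105.1 lip depth 29.0
 carriage front-jawfront 28.2
5 knob (array([508.1,  33.1]), array([16.9, 43.5]), 103.9) knob-jawfront 45.6 jawfront-lip edge 41.4 lip depth 29.2
 carriage front-jawfront 23.2
block z 25.65582868151074 tilt [ 0. -0.]
edge skew rad 0.059
edge skew rad 0.059
```

```bash
python3 -c "
from station import ctrl
print(ctrl.hand_in(),ctrl.current_t())"
```

```text
the job is handed in; nothing more can be done
the job is handed in; nothing more can be done
```

I clamped the block and handed the job in at about 31 s of the 51 s allowed (verdict not shown): it sits home against the fence and about 0.06 rad off square, the jaw face is pressed back about 4.7 mm, the knob presses with an estimated 70 N (at least 40 N by a pull test), and the robot has let go.

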